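# Put the spice tin tower back together

### The arm

A 6-joint arm with a two-finger parallel gripper is mounted at the origin on a cart in front of the work surface, level with it; the furniture and walls round the work are solid. World frame = base frame: x ahead of the robot, y to its left, z up, the work surface at z = 0. Lengths are in m, angles in rad, forces in N, time in s.
With the tool pointing down it reaches from about 0.325 to 0.9 m from the base axis. Payload 6.1 kg.
Tool frame: the origin (TCP) lies at the very end of the fingers, on their centre line; the grasp point (between the pads) lies 19 mm behind it (bot.hold_point_z is the distance from the TCP to the grasp point, in m); z points along the fingers, y is the line along which they close (so a half turn about z gives the same grasp; the last joint's range is limited). The gripper opens to 85 mm and grips with 20 to 120 N. Pads are 22 mm wide; open, the fingers measure 114 mm over their backs; the gripper's body (76 mm by 85 mm) begins 54 mm behind the grasp point. The pads swing forward as they close: fully open they stand 13 mm farther back than shut.
Start: joints at [-1.356, 0.22, 1.526, -0, 1.395, -0.126], TCP at [0.209, -0.589, 0.231] pointing down, gripper open.
Joint ranges: [-2.98, 2.98], [-0.91, 2.08], [0.09, 2.57], [-1.24, 4.39], [0.2, 2.65], [-2.68, 2.68]. Speed limits (rad/s): [2.57, 2.57, 3.01, 3.14, 3.14, 3.14].

### API

Orientations are given as a 3x3 rotation matrix whose columns are the frame's x, y, z axes.
In Python, from cell import bot gives the robot as it stands.
- The arm moves only by the shell command python3 -m inch 'ROWS' [OPENING] [FORCE]. ROWS is a JSON object of lists of equal length, an entry for each row: "linear": the shift along the tool's x, y, z in m, a list of three; "rotation": the turn, a rotation vector about the tool's x, y, z in rad, a list of three. In form: {"linear": [[x, y, z], ...], "rotation": [[ax, ay, az], ...]}. A call has 1 to 5 rows; each row is the pose to reach, as a shift and turn from the pose commanded when the call began, along the tool's axes at that moment; what a row does not reach only later rows make up. A row lasts 1/8 s, in which the tool goes at most 62.5 mm and 10.7 degrees, less where a joint would pass 70% of its speed; a pose out of reach is approached as far as the arm can. A call with a gripper value outside its range is refused whole. OPENING is the opening in per cent of the stroke, from 0 (shut) to 100 (fully open), set as the call begins (- or left out, the last holds). The fingers move at their own pace and stop on an object; FORCE is the grip in N (left out, the last holds). Time passes only in rows, so rows that repeat a pose let the fingers close. It gives the time, the measured TCP pose, the force, the opening and the grip force at its end, in the units of the state.
- bot.observe(): the state, without advancing time (a new reading comes with each control period).
- bot.snapshot(name): name is "scene" or "side" or "wrist"; returns the picture (384x512x3 uint8, blue, green, red); there is no depth.
- bot.get_calibration(name): a dict with "K" (3x3 intrinsics, pixels), "world_to_cam" (4x4, takes a point from world to camera coordinates). Camera axes: x right, y down, z forward; pixel columns grow to the right and rows downward; lengths in m; the calibration is good to about 2 mm. A picture is of the moment at which its call begins: read the wrist's pose just before it. get_calibration takes no time and is no camera call; for the wrist camera it gives the pose at the moment of the call.
- bot.job_done(): hands the job in; it is judged then, once.
The state is a dict: "t": time; "joint_pos": joint angles; "qvel": joint speeds; "effort": joint torques, N m; "tcp_pos": TCP position; "tcp_rot": TCP orientation; "contact_force": force on the tool from outside, world axes, zero at the start; "torque": the same for the moment, N m; "width": finger opening in m; "grasp_force": force on a finger pad.
Only numpy, scipy, OpenCV 4.12 (cv2) and the standard library are available. Lean on these libraries where they do the work, as an engineer would, in place of code of your own. Each camera call takes 0.05 s, during which the arm holds its last target. There are 200 camera calls.

### The job

Put the steel spice tower back together on its round wooden base, from the bottom up: the tallest tin in the base, then the middle one, then the shallowest, and the lid with the knob on top, each seated fully home in the one below so that the tower stands straight. Leave the drinking glass and the kitchen timer that stand among them where they are.

Things in the scene. Friction and masses are not known exactly. Their poses are not given: they have to be found in the camera images.
- tall_tin_centre (a point): the tallest of three round open steel tins: 66 mm high, outside diameter 60 mm, mouth 54 mm. Under it a foot 5 mm high, tapering from 50 to 44 mm, drops into the mouth of the tin or base below until the shoulder rests on the rim, so it adds 61 mm to a stack. Loose, upright, under 0.3 kg. Point: on its axis, half-way up, 33 mm above its underside; z up, yaw does not matter.
- middle_tin_centre (a point): the middle-height of three round open steel tins: 50 mm high, outside diameter 60 mm, mouth 54 mm. Under it a foot 5 mm high, tapering from 50 to 44 mm, drops into the mouth of the tin or base below until the shoulder rests on the rim, so it adds 45 mm to a stack. Loose, upright, under 0.3 kg. Point: on its axis, half-way up, 25 mm above its underside; z up, yaw does not matter.
- shallow_tin_centre (a point): the shallowest of three round open steel tins: 36 mm high, outside diameter 60 mm, mouth 54 mm. Under it a foot 5 mm high, tapering from 50 to 44 mm, drops into the mouth of the tin or base below until the shoulder rests on the rim, so it adds 31 mm to a stack. Loose, upright, under 0.3 kg. Point: on its axis, half-way up, 18 mm above its underside; z up, yaw does not matter.
- lid_knob (a point): the lid: steel disc, 60 mm diameter, 6 mm thick, with an upright dark wooden knob, 16 mm diameter, 20 mm high, 11 to 31 mm above the lid's underside. Below the disc a plug 5 mm high, tapering from 50 to 44 mm, drops into a tin's mouth. Loose, knob up, under 0.15 kg. Point: middle of the knob, on the axis, 21 mm above the underside, 16 mm above the rim that the lid rests on when seated; z up.
- base_top (a point): the base: a round wooden block 82 mm in diameter and 12 mm high, fixed to the worktop, with a round recess 54 mm wide and 6 mm deep in its top that takes the foot of a tin. The point is the centre of the recess at the level of the block's top, where a seated tin's shoulder rests; z points up.
- glass: bystander: a clear drinking glass, 81 mm in diameter, 92 mm high, upright, loose, the one that stands among the tins; origin at the centre of its underside.
- timer: bystander: a red and white kitchen timer, 66 mm in diameter, 43 mm high, loose, the one that stands among the tins; origin at the centre of its underside.
Things that resemble listed ones, but are neither listed nor needed, are in the scene too. Leave any green look-alike of the part that bears tall_tin_centre alone. Leave any green look-alike of the part that bears shallow_tin_centre alone.

How it is judged:
On the way, in this order (a step that is already met when the one before it is completed fails the run):
1. the tall tin is seated in the base (horizontal distance between tall_tin_centre and base_top below 0.006 m and z of tall_tin_centre in the frame of base_top between 0.025 and 0.031 m and angle between tall_tin_centre's own z axis and vertical below 0.06 rad), for 0.2 s.
2. the middle tin is seated on the tall one (all of step 1 and horizontal distance between middle_tin_centre and tall_tin_centre below 0.006 m and z of middle_tin_centre in the frame of tall_tin_centre between 0.05 and 0.056 m and angle between middle_tin_centre's own z axis and vertical below 0.06 rad), for 0.2 s.
3. the shallow tin is seated on the middle one (all of step 2 and horizontal distance between shallow_tin_centre and middle_tin_centre below 0.006 m and z of shallow_tin_centre in the frame of middle_tin_centre between 0.035 and 0.041 m and angle between shallow_tin_centre's own z axis and vertical below 0.06 rad), for 0.2 s.
4. the lid is seated on the shallow tin (all of step 3 and horizontal distance between lid_knob and shallow_tin_centre below 0.006 m and z of lid_knob in the frame of shallow_tin_centre between 0.031 and 0.037 m and angle between lid_knob's own z axis and vertical below 0.06 rad), for 0.2 s.
At the end, for the whole second after the job is handed in: The tall tin sits in the base, the middle tin on it, the shallow tin on that and the lid on top, each upright (within 0.06 rad), its axis within 6 mm of the one below and its height within 3 mm of fully seated; all at rest and released (all of step 4 and linear speed of each of tall_tin, middle_tin, shallow_tin, tin_lid below 0.01 m/s); the robot touches nothing.
It fails at once if the drinking glass is shoved more than 25 mm or tipped over (distance of glass from where it was at the start of the episode above 0.025 m or angle between glass's own z axis and vertical above 0.5 rad).
It fails at once if the kitchen timer is shoved more than 25 mm or tipped over (distance of timer from where it was at the start of the episode above 0.025 m or angle between timer's own z axis and vertical above 0.5 rad).
It also fails if it takes over 99 s, if anything falls off the work surface, if the arm or the gripper's body presses on something with over 40 N, if the wrist force passes 120 N, or if a joint passes its speed limit or range.

## Working session

There is one attempt and no reset: what is moved stays moved. The work goes in short steps, Python scripts to look and compute and a shell command to move; the robot and the scene stay as the last step left them, time stands still between calls to the robot, and variables do not carry over. Pictures are saved under pics/ and viewed, at most 17 in all, crops included, and the job is handed in when it is done.

```bash
mkdir -p pics; ls; python3 - <<'E'
from cell import bot
import cv2,numpy as np
for n in("scene","side"):
    im=bot.snapshot(n); cv2.imwrite(f"pics/{n}0.png",cv2.resize(im,(800,600),interpolation=cv2.INTER_CUBIC)); cv2.imwrite(f"{n}_raw.png",im)
    c=bot.get_calibration(n);M=np.array(c["world_to_cam"]);print(n,np.round(c["K"],1).tolist(),np.round(-M[:3,:3].T@M[:3,3],3),np.round(M[2,:3],2))
s=bot.observe();print({k:np.round(v,3).tolist() for k,v in s.items()},bot.hold_point_z)
E
```

```text
pics
scene [[362.0, 0.0, 252.7], [0.0, 362.0, 188.0], [0.0, 0.0, 1.0]] [0.234 0.735 0.556] [ 0.41 -0.7  -0.59]
side [[402.2, 0.0, 250.4], [0.0, 402.2, 194.0], [0.0, 0.0, 1.0]] [ 0.321 -0.644  0.631] [ 0.23  0.79 -0.56]
{'t': 0.1, 'joint_pos': [-1.356, 0.221, 1.528, 0.0, 1.395, -0.126], 'qvel': [0.002, -0.002, -0.002, -0.0, 0.001, 0.002], 'effort': [0.002, -49.824, -39.055, -0.0, 0.006, -0.0], 'tcp_pos': [0.209, -0.589, 0.23], 'tcp_rot': [[0.943, 0.334, -0.0], [0.334, -0.943, 0.002], [0.0, -0.002, -1.0]], 'contact_force': [0.57, -0.003, 0.145], 'torque': [0.032, -0.034, -0.02], 'grasp_force': 0.0, 'width': 0.085} 0.0187
```

View pics/scene0.png

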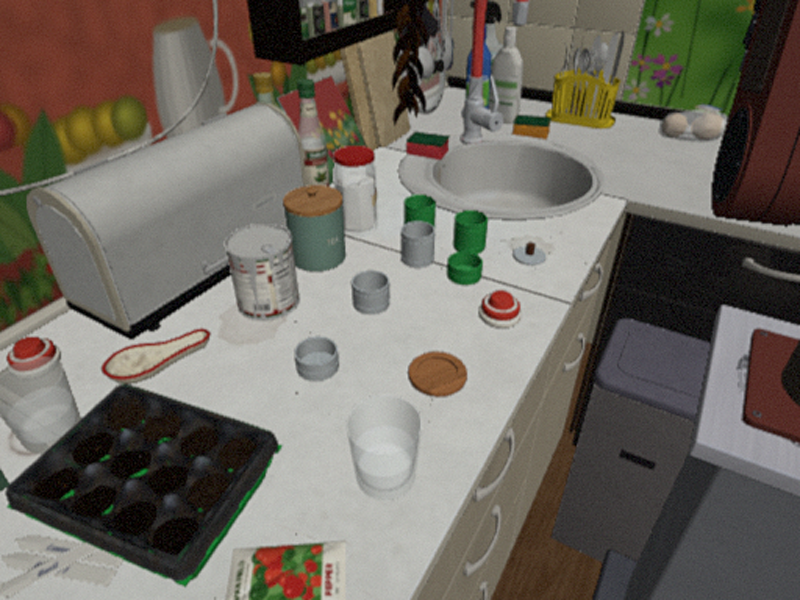

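View pics/side0.png

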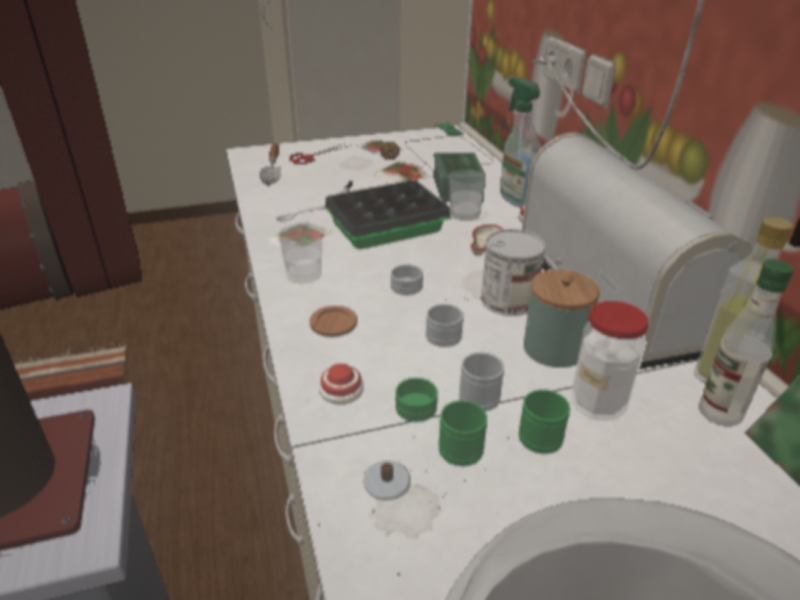

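The tins in scene (800x600) are grey, tall at (418,243), middle at (370,291) and shallow at (317,357). The lid is at (530,252), the wooden base at (437,373), the timer at (500,307) and the glass at (384,445). The green look-alikes at (420,210), (470,232) and (465,267) are not steel, so the grey ones fit. In side the same things are: tall (481,380), middle (444,325), shallow (406,279), lid (387,478), base (333,320), timer (341,381), glass (302,250).

```bash
cat > h.py <<'E'
import cv2,numpy as np
from cell import bot
def calib(n):
    c=bot.get_calibration(n);return np.array(c["K"]),np.array(c["world_to_cam"])
def ray(cal,px):
    K,M=cal;d=M[:3,:3].T@np.linalg.inv(K)@[px[0],px[1],1];return -M[:3,:3].T@M[:3,3],d/np.linalg.norm(d)
def plane(cal,px,z):
    o,d=ray(cal,px);return o+d*(z-o[2])/d[2]
def tri(rs):
    A=sum(np.eye(3)-np.outer(d,d) for o,d in rs);b=sum((np.eye(3)-np.outer(d,d))@o for o,d in rs)
    p=np.linalg.solve(A,b);return p,[np.linalg.norm(np.cross(p-o,d)) for o,d in rs]
E
python3 - <<'E'
from h import *
S={"tall":((418,243),(481,380),.033),"mid":((370,291),(444,325),.025),"shal":((317,357),(406,279),.018),"lid":((530,256),(387,480),.0),"base":((437,373),(333,320),.006),"timer":((500,307),(341,381),.02),"glass":((384,445),(302,250),.046)}
out={}
vis={}
for j,n in enumerate(("scene","side")):
    im=cv2.imread(n+"_raw.png");cal=calib(n);v=im.copy()
    for k,s in S.items():
        c=np.array(s[j])*.64;h=34 if k!="glass" else 38
        x0,y0=(c-h).astype(int);x1,y1=(c+h).astype(int)
        roi=im[y0:y1,x0:x1].astype(np.float32)
        hsv=cv2.cvtColor(roi.astype(np.uint8),cv2.COLOR_BGR2HSV)
        if k in("base","timer"): m=(hsv[...,1]>90)
        else: m=(hsv[...,2]<185)&(hsv[...,1]<70)
        m=cv2.morphologyEx(m.astype(np.uint8),cv2.MORPH_OPEN,np.ones((3,3)))
        m=cv2.morphologyEx(m,cv2.MORPH_CLOSE,np.ones((5,5)))
        nn,l,st,ce=cv2.connectedComponentsWithStats(m)
        if nn<2: print(n,k,"none",np.median(hsv[...,2]));continue
        i=1+np.argmin([np.hypot(*(ce[q]-h))-st[q,4]*.02 for q in range(1,nn)])
        ct=max(cv2.findContours((l==i).astype(np.uint8),cv2.RETR_EXTERNAL,cv2.CHAIN_APPROX_NONE)[0],key=len)
        ct=cv2.convexHull(ct)
        mo=cv2.moments(ct);p=np.array([mo["m10"]/mo["m00"]+x0,mo["m01"]/mo["m00"]+y0])
        bb=cv2.boundingRect(ct);print(n,k,p.round(1),bb[2:],plane(cal,p,s[2]).round(4))
        out.setdefault(k,[]).append(ray(cal,p))
        cv2.polylines(v,[ct+[x0,y0]],True,(0,0,255),1)
    vis[n]=v
for k in out:
    if len(out[k])==2:
        p,e=tri(out[k]);print(k,p.round(4),np.round(e,4),"expected z",S[k][2],"r",np.hypot(p[0],p[1]).round(3))
a=cv2.resize(vis["scene"][115:335,180:370],None,fx=2.1,fy=2.1);b=cv2.resize(vis["side"][115:335,170:360],None,fx=2.1,fy=2.1)
cv2.imwrite("pics/seg.png",np.hstack([a,b]))
E
```

```text
scene tall [262.1 156.7] (51, 32) [ 0.6474 -0.022   0.033 ]
scene mid [236.7 186.6] (26, 30) [0.6394 0.1234 0.025 ]
scene shal [202.3 229.2] (30, 31) [0.6255 0.2864 0.018 ]
scene lid [339.2 159.9] (30, 20) [ 0.4704 -0.1651  0.    ]
scene base [279.8 239. ] (37, 27) [0.4705 0.2183 0.006 ]
scene timer [320.2 195.7] (23, 19) [0.4464 0.0488 0.02  ]
scene glass [246.  286.8] (49, 67) [0.4509 0.3907 0.046 ]
side tall [311.3 244.6] (43, 39) [ 0.6431 -0.0317  0.033 ]
side mid [284. 208.] (25, 29) [0.6374 0.1257 0.025 ]
side shal [259.9 178.9] (21, 21) [0.6244 0.287  0.018 ]
side lid [249.8 307.9] (41, 28) [ 0.4693 -0.1362  0.    ]
side base [212.8 204.9] (29, 17) [0.4709 0.2172 0.006 ]
side timer [216.9 243. ] (20, 20) [0.4452 0.0484 0.02  ]
side glass [192.4 158.4] (32, 45) [0.4529 0.4119 0.046 ]
tall [ 0.6477 -0.0262  0.029 ] [0.0022 0.0022] expected z 0.033 r 0.648
mid [0.6377 0.125  0.026 ] [0.0008 0.0008] expected z 0.025 r 0.65
shal [0.6247 0.2869 0.0183] [0.0005 0.0005] expected z 0.018 r 0.687
lid [ 0.4659 -0.1459  0.0119] [0.0005 0.0005] expected z 0.0 r 0.488
base [0.4709 0.2178 0.0055] [0.0001 0.0001] expected z 0.006 r 0.519
timer [0.4458 0.0488 0.0199] [0.0006 0.0006] expected z 0.02 r 0.449
glass [0.4493 0.3959 0.0542] [0.0017 0.0017] expected z 0.046 r 0.599
```

View pics/seg.png

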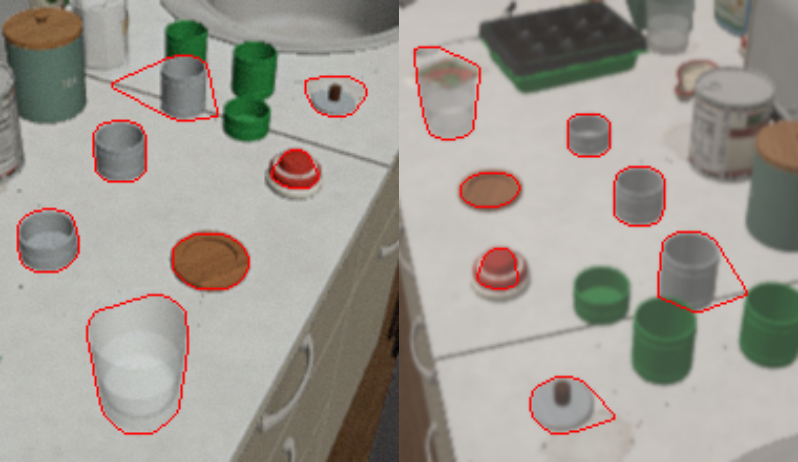

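The crop confirms the three grey tins, the lid with the dark knob and the round base. The outlines of tall and lid caught the worktop seam and a stain, so I am remeasuring those two, plus the green neighbours for clearance.

```bash
python3 - <<'E'
from h import *
C={n:calib(n) for n in("scene","side")}
A={"tall":((268.1,157.4),(308.1,243.8),.033),"lid disc":((339.,162),(247.6,307.3),.008)}
for k,(a,b,z) in A.items():
    p,e=tri([ray(C["scene"],a),ray(C["side"],b)]);print(k,p.round(4),np.round(e,4),"plane",plane(C["scene"],a,z).round(3),plane(C["side"],b,z).round(3))
# knob: dark blob
for n,c in(("scene",(339,158)),("side",(248,301))):
    im=cv2.imread(n+"_raw.png");x0,y0=c[0]-12,c[1]-14;r=im[y0:y0+28,x0:x0+24];m=(r.max(2)<115).astype(np.uint8)
    l=cv2.connectedComponentsWithStats(m);i=1+np.argmax(l[2][1:,4]);p=l[3][i]+[x0,y0];print("knob",n,p.round(1),l[2][i],plane(C[n],p,.021).round(4))
for n in C:
    h=cv2.cvtColor(cv2.imread(n+"_raw.png"),cv2.COLOR_BGR2HSV);m=cv2.inRange(h,(50,120,40),(85,255,255))
    l=cv2.connectedComponentsWithStats(m)
    for s,c in zip(l[2][1:],l[3][1:]):
        if s[4]>120:print("green",n,c.round(),s[2:],plane(C[n],c,.03).round(3))
E
```

```text
tall [ 0.6345 -0.0288  0.0329] [0.0026 0.0026] plane [ 0.631 -0.027  0.033] [ 0.637 -0.027  0.033]
lid disc [ 0.4636 -0.1402  0.0084] [0.0001 0.0001] plane [ 0.464 -0.141  0.008] [ 0.464 -0.14   0.008]
knob scene [338.7 159.1] [ 9 11  6  9 44] [ 0.464  -0.1342  0.021 ]
knob side [247.4 302.1] [ 8 10  8 11 78] [ 0.4639 -0.1382  0.021 ]
green scene [466.  26.] [ 32  57 516] [ 0.3   -2.018  0.03 ]
green scene [ 28. 104.] [ 24  25 221] [1.567 0.075 0.03 ]
green scene [269. 133.] [ 18  19 287] [ 0.699 -0.158  0.03 ]
green scene [299. 158.] [ 25  47 859] [ 0.557 -0.071  0.03 ]
green scene [144. 338.] [ 61  82 279] [0.546 0.545 0.03 ]
green scene [168. 377.] [ 23  21 186] [0.472 0.572 0.03 ]
```

```bash
python3 - <<'E'
from h import *
c=calib("side")
for p in((266,255),(296,276),(347.5,269)):print(plane(c,p,.025).round(3))
E
python3 -m inch '{"linear":[[0.05,-0.034,-0.01],[0.1,-0.067,-0.02],[0.15,-0.1,-0.03],[0.2,-0.133,-0.04],[0.25,-0.166,-0.05]],"rotation":[[0,0,0.07],[0,0,0.14],[0,0,0.21],[0,0,0.28],[0,0,0.34]]}'
python3 -c "
from cell import bot
s=bot.observe();print(s['tcp_pos'],s['tcp_rot'],s['joint_pos'],s['t'])"
```

```text
[ 0.539 -0.027  0.025]
[ 0.578 -0.104  0.025]
[ 0.689 -0.116  0.025]
t: 0.72
tcp_pos: [0.3897, -0.3472, 0.2813]
tcp_rot: [[1.0, -0.002, -0.0], [-0.002, -1.0, 0.0], [-0.0, -0.0, -1.0]]
contact_force: [1.2, -0.6, 0.1]
width: 0.0853
grasp_force: 0.0
[ 0.38973958 -0.34720914  0.28127494] [[ 9.99998736e-01 -1.58183956e-03 -1.60072338e-04]
 [-1.58179047e-03 -9.99998702e-01  3.06332191e-04]
 [-1.60556698e-04 -3.06078603e-04 -9.99999940e-01]] [-8.78956032e-01 -5.73700472e-02  1.72822369e+00  7.25191143e-05
  1.47107703e+00  6.93414879e-01] 0.725
```

```bash
python3 -m inch '{"linear":[[0.035,-0.046,0],[0.07,-0.092,0],[0.105,-0.138,0],[0.14,-0.184,0],[0.175,-0.23,0]],"rotation":[[0,0,0],[0,0,0],[0,0,0],[0,0,0],[0,0,0]]}' >/dev/null
python3 -m inch '{"linear":[[0.03,-0.04,0],[0.055,-0.075,0],[0.065,-0.09,0],[0.065,-0.09,0]],"rotation":[[0,0,0],[0,0,0],[0,0,0],[0,0,0]]}'
python3 - <<'E'
from h import *
cal=calib("wrist");im=bot.snapshot("wrist");cv2.imwrite("wr1.png",im);np.savez("wr1.npz",K=cal[0],M=cal[1]);cv2.imwrite("pics/wr1.png",cv2.resize(im,(800,600)))
K,M=cal;print((-M[:3,:3].T@M[:3,3]).round(3),M[:3,:3].round(2).tolist(),K.round(1).tolist())
for n,p in(("side",(326,195)),("scene",(168,198))):print("can",plane(calib(n),p,0).round(3))
E
```

```text
t: 1.85
tcp_pos: [0.6287, -0.0282, 0.2806]
tcp_rot: [[1.0, 0.002, -0.001], [0.002, -1.0, -0.0], [-0.001, 0.0, -1.0]]
contact_force: [-0.2, -1.2, -0.2]
width: 0.0852
grasp_force: 0.0
[ 0.714 -0.027  0.423] [[0.0, -1.0, 0.0], [-0.94, -0.0, 0.33], [-0.33, -0.0, -0.94]] [[280.7, 0.0, 254.7], [0.0, 280.7, 194.3], [0.0, 0.0, 1.0]]
can [0.784 0.181 0.   ]
can [0.782 0.222 0.   ]
```

View pics/wr1.png

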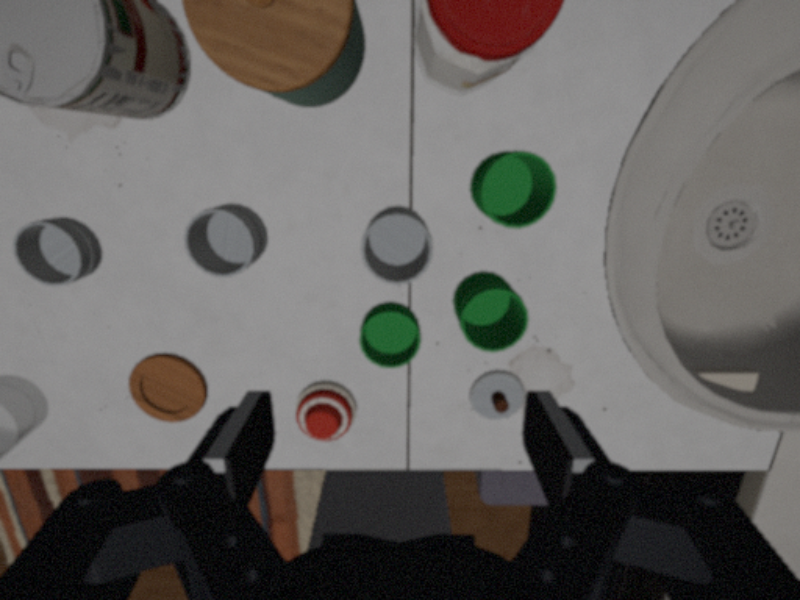

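The wrist view (800x600) shows the tall tin at (397,243), middle at (228,239), shallow at (58,250), lid at (498,396) and base at (168,387). The green tins are at (390,334), (490,310) and (513,188), all distinct from the steel ones.

```bash
cat >> h.py <<'E'
def blob(im,c,h,z,cal,kind="grey",thr=135,show=None):
    x0,y0=(np.array(c)-h).astype(int);x0=max(x0,0);y0=max(y0,0);r=im[y0:y0+2*h,x0:x0+2*h];v=cv2.cvtColor(cv2.GaussianBlur(r,(3,3),0),cv2.COLOR_BGR2HSV)
    m=((v[...,1]>90) if kind=="sat" else (v[...,2]<thr)&(v[...,1]<90)).astype(np.uint8)
    m=cv2.morphologyEx(m,cv2.MORPH_OPEN,np.ones((5,5)))
    n,l,st,ce=cv2.connectedComponentsWithStats(m)
    i=1+np.argmax(st[1:,4]);ct=cv2.convexHull(max(cv2.findContours((l==i).astype(np.uint8),0,1)[0],key=len))
    mo=cv2.moments(ct);p=np.array([mo["m10"]/mo["m00"]+x0,mo["m01"]/mo["m00"]+y0])
    if show is not None: cv2.polylines(show,[ct+[x0,y0]],True,(0,0,255),1)
    return p,cv2.boundingRect(ct)[2:],plane(cal,p,z),ray(cal,p)
E
python3 - <<'E'
from h import *
im=cv2.imread("wr1.png");d=np.load("wr1.npz");cal=d["K"],d["M"];hsv=cv2.cvtColor(im,cv2.COLOR_BGR2HSV)
print("V bg",hsv[220,200],"tin in",hsv[155,254],"wall",hsv[133,250],hsv[175,254])
v=im.copy()
for k,c,h,z,kind in(("tall",(254,155),28,.033,"g"),("mid",(146,153),34,.025,"g"),("shal",(37,160),34,.018,"g"),("lid",(318,252),22,.008,"g"),("base",(107,248),30,.006,"sat")):
    p,bb,w,_=blob(im,c,h,z,cal,"sat" if kind=="sat" else "grey",int(hsv[220,200][2]*.86),v);print(k,p.round(1),bb,w.round(4))
cv2.imwrite("pics/wr1s.png",cv2.resize(v[110:290,0:380],None,fx=2.1,fy=2.1))
E
```

```text
V bg [ 30   2 148] tin in [110   6 122] wall [113  15  66] [ 0 10 53]
tall [253.9 156.2] (45, 51) [ 0.6352 -0.0267  0.033 ]
mid [144.5 152.7] (54, 47) [0.6384 0.1296 0.025 ]
shal [ 36.8 159.9] (57, 45) [0.6262 0.2914 0.018 ]
lid [321.3 253.9] (39, 38) [ 0.4634 -0.1405  0.008 ]
base [107.2 247.7] (48, 42) [0.4736 0.2203 0.006 ]
```

View pics/wr1s.png

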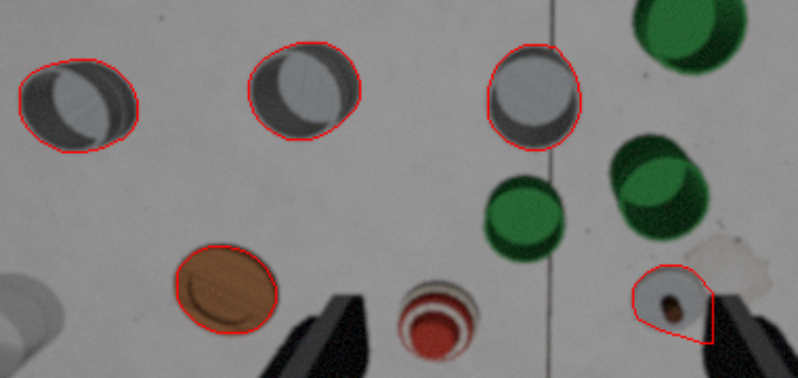

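```bash
python3 -m inch '{"linear":[[0.006,-0.001,0.05],[0.006,-0.001,0.11],[0.006,-0.001,0.17],[0.006,-0.001,0.22],[0.006,-0.001,0.25]],"rotation":[[0,0,0],[0,0,0],[0,0,0],[0,0,0],[0,0,0]]}'
python3 -m inch '{"linear":[[0,0,0],[0,0,0],[0,0,0],[0,0,0],[0,0,0]],"rotation":[[0,0,0],[0,0,0],[0,0,0],[0,0,0],[0,0,0]]}' 0 40
```

```text
t: 2.52
tcp_pos: [0.632, -0.0296, 0.0281]
tcp_rot: [[1.0, -0.001, -0.004], [-0.001, -1.0, 0.0], [-0.004, -0.0, -1.0]]
contact_force: [-0.2, -1.4, 0.5]
width: 0.0854
grasp_force: 0.0
t: 3.15
tcp_pos: [0.6353, -0.0279, 0.0321]
tcp_rot: [[1.0, 0.001, 0.001], [0.001, -1.0, -0.0], [0.001, 0.0, -1.0]]
contact_force: [0.3, -0.2, -0.6]
width: 0.0578
grasp_force: 47.8
```

```bash
python3 -m inch '{"linear":[[0,0,-0.03],[0,0,-0.08],[0,0,-0.13],[-0.035,-0.035,-0.14],[-0.07,-0.075,-0.14]],"rotation":[[0,0,0],[0,0,0],[0,0,0],[0,0,0],[0,0,0]]}'
python3 -m inch '{"linear":[[-0.04,-0.04,0],[-0.08,-0.08,0],[-0.12,-0.12,0],[-0.15,-0.155,0],[-0.165,-0.172,0]],"rotation":[[0,0,0],[0,0,0],[0,0,0],[0,0,0],[0,0,0]]}'
python3 -m inch '{"linear":[[0,0,0],[0,0,0]],"rotation":[[0,0,0],[0,0,0]]}'
python3 - <<'E'
from h import *
cal=calib("wrist");im=bot.snapshot("wrist");cv2.imwrite("wr2.png",im);v=im.copy()
o=cal[0],cal[1];s=bot.observe()
K,M=cal;q=M@[.472,.219,.006,1];c=(K@q[:3])[:2]/q[2];print(c)
p,bb,w,_=blob(im,c,50,.006,cal,"sat",0,v);print(p.round(1),bb,w.round(4))
cv2.imwrite("pics/wr2.png",cv2.resize(v,(640,480)))
E
```

```text
t: 3.78
tcp_pos: [0.5652, 0.0474, 0.1735]
tcp_rot: [[1.0, -0.001, 0.004], [-0.001, -1.0, -0.0], [0.004, 0.0, -1.0]]
contact_force: [-0.0, 0.8, -2.2]
width: 0.0577
grasp_force: 47.6
t: 4.4
tcp_pos: [0.3977, 0.2205, 0.1715]
tcp_rot: [[1.0, 0.003, 0.0], [0.003, -1.0, 0.0], [0.0, -0.0, -1.0]]
contact_force: [0.1, 0.4, -2.5]
width: 0.0583
grasp_force: 47.6
t: 4.65
tcp_pos: [0.4001, 0.2187, 0.1715]
tcp_rot: [[1.0, 0.001, 0.001], [0.001, -1.0, -0.0], [0.001, 0.0, -1.0]]
contact_force: [-0.1, 0.2, -2.9]
width: 0.0584
grasp_force: 47.6
[254.88996828 110.5934022 ]
[254.8 107.6] (76, 80) [0.475  0.2191 0.006 ]
```

View pics/wr2.png

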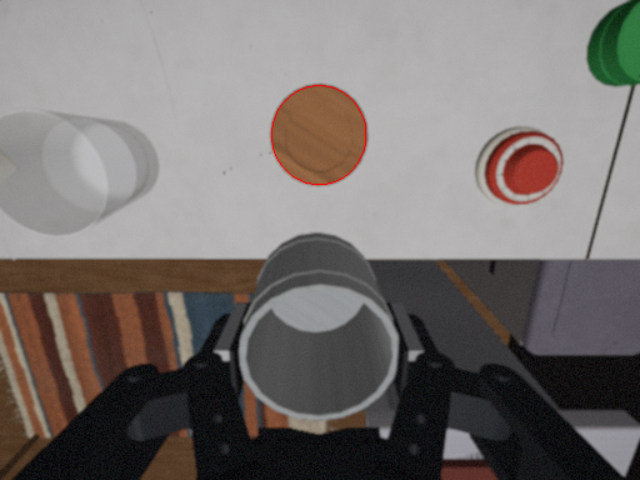

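The base is at (319,134) in the 640-wide picture and the held tin's rim is centred near (319,351). The tin is upright in the grip.

```bash
python3 - <<'E'
from h import *
print(plane(calib("wrist"),(255.2,280.8),.2055).round(4))
E
python3 -m inch '{"linear":[[0.03,0,0],[0.065,0,0.02],[0.073,0,0.06],[0.073,0,0.10],[0.073,0,0.122]],"rotation":[[0,0,0],[0,0,0],[0,0,0],[0,0,0],[0,0,0]]}'
python3 -m inch '{"linear":[[0,0,0],[0,0,0.004],[0,0,0.008],[0,0,0.0105],[0,0,0.0105]],"rotation":[[0,0,0],[0,0,0],[0,0,0],[0,0,0],[0,0,0]]}'
```

```text
[0.4057 0.2188 0.2055]
t: 5.32
tcp_pos: [0.4719, 0.2174, 0.0465]
tcp_rot: [[1.0, -0.001, -0.004], [-0.001, -1.0, -0.001], [-0.004, 0.001, -1.0]]
contact_force: [0.3, 0.5, -2.4]
width: 0.0584
grasp_force: 47.6
t: 5.95
tcp_pos: [0.4727, 0.2191, 0.039]
tcp_rot: [[1.0, 0.001, 0.0], [0.001, -1.0, 0.0], [0.0, -0.0, -1.0]]
contact_force: [-0.9, -0.1, -2.4]
width: 0.058
grasp_force: 47.6
```

```bash
python3 -m inch '{"linear":[[0,0,0.001],[0,0,0.002],[0,0,0.002]],"rotation":[[0,0,0],[0,0,0],[0,0,0]]}'
python3 -m inch '{"linear":[[0,0,0],[0,0,0],[0,0,0],[0,0,0]],"rotation":[[0,0,0],[0,0,0],[0,0,0],[0,0,0]]}' 100
python3 -m inch '{"linear":[[0,0,-0.03],[0,0,-0.08],[0,0,-0.14],[0,0,-0.2]],"rotation":[[0,0,0],[0,0,0],[0,0,0],[0,0,0]]}'
python3 - <<'E'
from h import *
P=[]
for n in("scene","side"):
    im=bot.snapshot(n);cal=calib(n);K,M=cal;q=M@[.473,.219,.04,1];c=((K@q[:3])[:2]/q[2]).astype(int);P.append(cv2.resize(im[c[1]-45:c[1]+45,c[0]-45:c[0]+45],(360,360)))
    cv2.imwrite(n+"2.png",im)
cal=calib("wrist");im=bot.snapshot("wrist");cv2.imwrite("wr3.png",im);np.savez("wr3.npz",K=cal[0],M=cal[1])
cv2.imwrite("pics/t3.png",np.vstack([np.hstack(P),cv2.resize(im[:230],(720,323))])[:600])
E
```

```text
t: 6.32
tcp_pos: [0.4732, 0.2192, 0.0382]
tcp_rot: [[1.0, 0.001, 0.001], [0.001, -1.0, 0.0], [0.001, -0.0, -1.0]]
contact_force: [-2.7, -0.6, 8.1]
width: 0.058
grasp_force: 48.0
t: 6.82
tcp_pos: [0.4726, 0.219, 0.0367]
tcp_rot: [[1.0, 0.001, -0.0], [0.001, -1.0, 0.0], [-0.0, -0.0, -1.0]]
contact_force: [1.0, -0.1, 0.4]
width: 0.0854
grasp_force: 0.0
t: 7.32
tcp_pos: [0.4722, 0.2189, 0.2384]
tcp_rot: [[1.0, 0.001, -0.0], [0.001, -1.0, -0.0], [-0.0, 0.0, -1.0]]
contact_force: [0.5, -0.0, 0.1]
width: 0.0857
grasp_force: 0.0
```

View pics/t3.png

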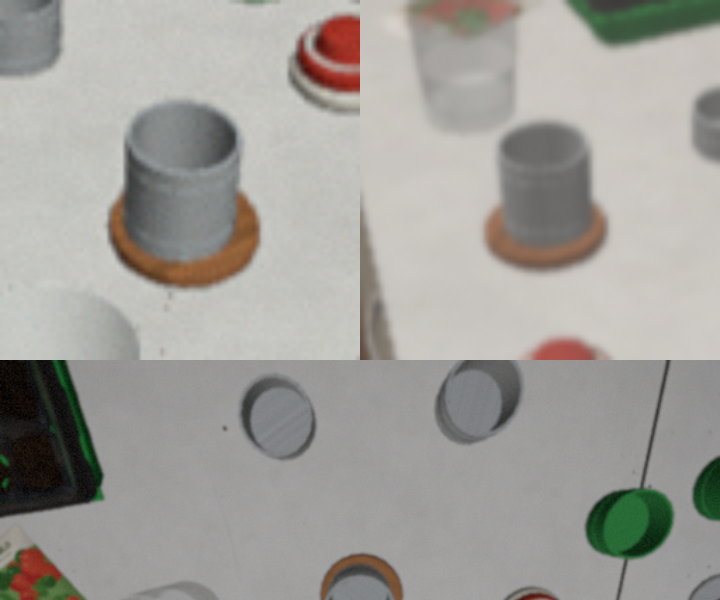

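The tall tin stands upright and centred in the base, and the 8 N upward force came at the expected seat height. Middle tin next.

```bash
python3 - <<'E'
from h import *
im=cv2.imread("wr3.png");d=np.load("wr3.npz");cal=d["K"],d["M"]
for k,c,z in(("mid",(340,32),.025),("shal",(198,41),.018)):
    p,bb,w,_=blob(im,c,34,z,cal,"grey",int(np.median(im[60:100,220:300].max(2))*.86));print(k,p.round(1),bb,w.round(4))
E
python3 -m inch '{"linear":[[0.045,0.025,0],[0.09,0.05,0],[0.13,0.075,0],[0.155,0.087,0],[0.163,0.0915,0]],"rotation":[[0,0,0],[0,0,0],[0,0,0],[0,0,0],[0,0,0]]}' >/dev/null
python3 -m inch '{"linear":[[0,0,0],[0,0,0]],"rotation":[[0,0,0],[0,0,0]]}'
python3 - <<'E'
from h import *
cal=calib("wrist");im=bot.snapshot("wrist");cv2.imwrite("wr4.png",im);v=im.copy()
K,M=cal;q=M@[.638,.127,.025,1];c=(K@q[:3])[:2]/q[2]
p,bb,w,_=blob(im,c,40,.025,cal,"grey",125,v);print(c,p.round(1),bb,w.round(4))
cv2.imwrite("pics/wr4.png",v)
E
```

```text
mid [339.7  27.8] (63, 60) [0.6396 0.1248 0.025 ]
shal [197.2  40.4] (55, 61) [0.6283 0.2896 0.018 ]
t: 8.35
tcp_pos: [0.6346, 0.1284, 0.2364]
tcp_rot: [[1.0, 0.002, -0.001], [0.002, -1.0, 0.0], [-0.001, -0.0, -1.0]]
contact_force: [0.4, 0.4, 0.6]
width: 0.0855
grasp_force: 0.0
[256.25417703 164.2389521 ] [256.2 164.8] (49, 54) [0.6373 0.127  0.025 ]
```

View pics/wr4.png

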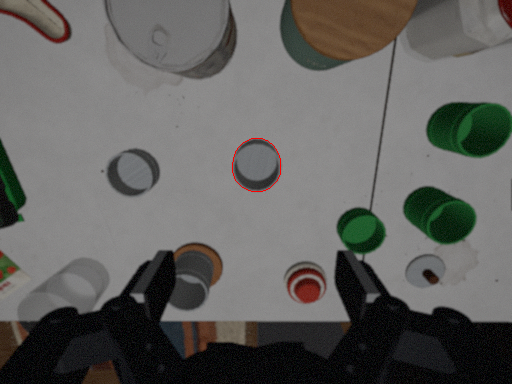

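The middle tin is at (256,165), enclosed cleanly by the contour, and (0.638, 0.127) agrees across views.

```bash
python3 -m inch '{"linear":[[0.003,0.001,0.05],[0.003,0.001,0.11],[0.003,0.001,0.17],[0.003,0.001,0.21],[0.003,0.001,0.219]],"rotation":[[0,0,0],[0,0,0],[0,0,0],[0,0,0],[0,0,0]]}'
python3 -m inch '{"linear":[[0,0,0],[0,0,0],[0,0,0],[0,0,0],[0,0,0]],"rotation":[[0,0,0],[0,0,0],[0,0,0],[0,0,0],[0,0,0]]}' 0 40
```

```text
t: 9.02
tcp_pos: [0.6353, 0.1271, 0.0145]
tcp_rot: [[1.0, 0.002, -0.006], [0.002, -1.0, -0.0], [-0.006, 0.0, -1.0]]
contact_force: [-0.1, 0.5, 0.3]
width: 0.0858
grasp_force: 0.0
t: 9.65
tcp_pos: [0.6408, 0.127, 0.0207]
tcp_rot: [[1.0, 0.001, 0.005], [0.001, -1.0, 0.001], [0.005, -0.001, -1.0]]
contact_force: [-0.5, 0.5, 6.5]
width: 0.0595
grasp_force: 43.9
```

```bash
python3 -m inch '{"linear":[[0,0,-0.02],[0,0,-0.07],[0,0,-0.12],[-0.02,-0.008,-0.14],[-0.06,-0.023,-0.14]],"rotation":[[0,0,0],[0,0,0],[0,0,0],[0,0,0],[0,0,0]]}'
python3 -m inch '{"linear":[[-0.05,-0.02,0],[-0.1,-0.04,0],[-0.14,-0.055,0],[-0.17,-0.065,0],[-0.179,-0.069,0]],"rotation":[[0,0,0],[0,0,0],[0,0,0],[0,0,0],[0,0,0]]}'
python3 -m inch '{"linear":[[0,0,0],[0,0,0]],"rotation":[[0,0,0],[0,0,0]]}'
python3 - <<'E'
from h import *
cal=calib("wrist");im=bot.snapshot("wrist");cv2.imwrite("wr5.png",im);np.savez("wr5.npz",K=cal[0],M=cal[1])
cv2.imwrite("pics/wr5.png",cv2.resize(im[60:,120:400],(700,810))[:600])
E
```

```text
t: 10.28
tcp_pos: [0.5809, 0.1495, 0.1625]
tcp_rot: [[1.0, -0.001, 0.007], [-0.001, -1.0, 0.001], [0.007, -0.001, -1.0]]
contact_force: [-0.3, 0.2, -1.5]
width: 0.0594
grasp_force: 43.9
t: 10.9
tcp_pos: [0.3982, 0.2189, 0.1587]
tcp_rot: [[1.0, 0.002, 0.001], [0.002, -1.0, 0.0], [0.001, -0.0, -1.0]]
contact_force: [-0.3, 0.3, -1.3]
width: 0.0596
grasp_force: 43.9
t: 11.15
tcp_pos: [0.4007, 0.2182, 0.1583]
tcp_rot: [[1.0, 0.0, 0.001], [0.0, -1.0, 0.0], [0.001, -0.0, -1.0]]
contact_force: [-0.7, -0.0, -1.7]
width: 0.0593
grasp_force: 43.9
```

View pics/wr5.png

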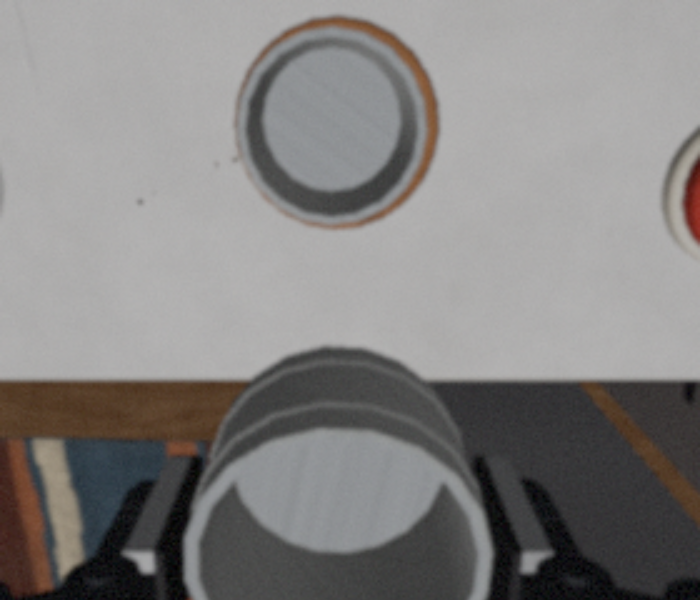

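The seated tin's rim is centred near (335,124) in this crop, raw (254,110). The held tin below it, with its rim at x 183 to 495, is upright.

```bash
python3 - <<'E'
from h import *
d=np.load("wr5.npz");cal=d["K"],d["M"]
g=cv2.imread("wr5.png").max(2)
# inner mouth edge: dark wall + floor inside bright rim -> bright ring
print("manual",plane(cal,(254,109.6),.073).round(4))
for n in("scene","side"):
    im=cv2.imread(n+"2.png");c=calib(n);K,M=c;q=M@[.473,.219,.0425,1];u=((K@q[:3])[:2]/q[2])
    r=blob(im,u,24,.0425,c,"grey",185);print(n,r[0].round(1),r[1],r[2].round(4))
# held rim: top edge and lateral extents
K,M=cal
for y in range(275,300,5):
    print(y,[int(v) for v in g[y,185:212:2]],[int(v) for v in g[y,300:326:2]])
z=.1583+.030
print("held lateral centre",plane(cal,(255.6,281),z).round(4), "far rim", plane(cal,(255.6,60+428/2.5),z).round(4))
E
```

```text
manual [0.4768 0.2193 0.073 ]
scene [278.9 226.2] (31, 42) [0.4734 0.2195 0.0425]
side [207.7 188.5] (38, 42) [0.4648 0.2436 0.0425]
275 [18, 5, 27, 16, 89, 149, 148, 127, 79, 74, 76, 74, 74, 76] [71, 77, 82, 86, 96, 140, 151, 144, 76, 16, 20, 23, 15]
280 [18, 7, 18, 22, 89, 148, 150, 115, 73, 72, 76, 75, 75, 71] [75, 70, 78, 83, 85, 106, 143, 149, 121, 35, 13, 17, 21]
285 [31, 7, 18, 11, 81, 145, 148, 119, 73, 75, 73, 75, 78, 78] [72, 70, 78, 74, 83, 112, 148, 148, 104, 24, 26, 17, 15]
290 [34, 0, 11, 17, 81, 147, 148, 117, 71, 73, 75, 78, 74, 81] [63, 67, 69, 74, 82, 125, 148, 145, 77, 22, 22, 24, 25]
295 [45, 14, 19, 10, 8, 107, 149, 143, 101, 75, 70, 75, 80, 78] [63, 64, 71, 73, 92, 140, 152, 137, 51, 15, 26, 4, 36]
held lateral centre [0.4031 0.2184 0.1883] far rim [0.4293 0.2184 0.1883]
```

```bash
python3 -m inch '{"linear":[[0.035,0,0],[0.068,0,0],[0.074,0,0.02],[0.074,0,0.05],[0.074,0,0.06]],"rotation":[[0,0,0],[0,0,0],[0,0,0],[0,0,0],[0,0,0]]}'
python3 -m inch '{"linear":[[0,0,0],[0,0,0.003],[0,0,0.006],[0,0,0.009],[0,0,0.009]],"rotation":[[0,0,0],[0,0,0],[0,0,0],[0,0,0],[0,0,0]]}'
```

```text
t: 11.82
tcp_pos: [0.4727, 0.2175, 0.0955]
tcp_rot: [[1.0, -0.0, -0.004], [-0.0, -1.0, -0.001], [-0.004, 0.001, -1.0]]
contact_force: [0.1, 0.6, -1.3]
width: 0.0593
grasp_force: 43.9
t: 12.45
tcp_pos: [0.4738, 0.2187, 0.089]
tcp_rot: [[1.0, 0.001, 0.001], [0.001, -1.0, 0.0], [0.001, -0.0, -1.0]]
contact_force: [0.7, -0.3, -1.6]
width: 0.0596
grasp_force: 43.9
```

```bash
python3 -m inch '{"linear":[[0,0,0.001],[0,0,0.002],[0,0,0.002]],"rotation":[[0,0,0],[0,0,0],[0,0,0]]}'
python3 -m inch '{"linear":[[0,0,0],[0,0,0],[0,0,0],[0,0,0]],"rotation":[[0,0,0],[0,0,0],[0,0,0],[0,0,0]]}' 100
python3 -m inch '{"linear":[[0,0,-0.03],[0,0,-0.07],[0,0,-0.12],[0,0,-0.15]],"rotation":[[0,0,0],[0,0,0],[0,0,0],[0,0,0]]}'
python3 - <<'E'
from h import *
P=[]
for n in("scene","side"):
    im=bot.snapshot(n);cal=calib(n);K,M=cal;q=M@[.473,.219,.06,1];c=((K@q[:3])[:2]/q[2]).astype(int);P.append(cv2.resize(im[c[1]-50:c[1]+50,c[0]-45:c[0]+45],(360,400)))
    cv2.imwrite(n+"3.png",im)
cv2.imwrite("pics/t4.png",np.hstack(P))
E
```

```text
t: 12.82
tcp_pos: [0.4748, 0.219, 0.0881]
tcp_rot: [[1.0, 0.001, 0.003], [0.001, -1.0, 0.001], [0.003, -0.001, -1.0]]
contact_force: [0.7, 1.2, 4.4]
width: 0.0596
grasp_force: 44.4
t: 13.32
tcp_pos: [0.4734, 0.2185, 0.0866]
tcp_rot: [[1.0, 0.001, -0.0], [0.001, -1.0, -0.0], [-0.0, 0.0, -1.0]]
contact_force: [-0.6, -0.6, -0.8]
width: 0.0857
grasp_force: 0.0
t: 13.82
tcp_pos: [0.4744, 0.2188, 0.2397]
tcp_rot: [[1.0, 0.001, 0.003], [0.001, -1.0, 0.001], [0.003, -0.001, -1.0]]
contact_force: [0.2, -0.2, -0.8]
width: 0.0854
grasp_force: 0.0
```

View pics/t4.png

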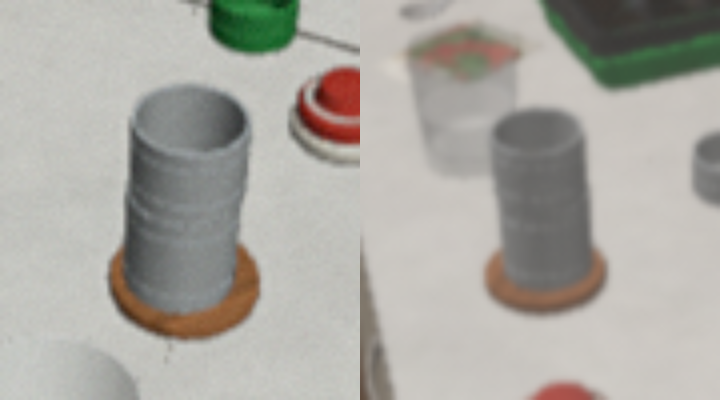

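The middle tin is seated upright on the tall one. Its offset of about 1–2 mm is within the play of the fit. Next is the shallow tin.

```bash
python3 -m inch '{"linear":[[0.045,-0.02,0],[0.09,-0.04,0],[0.13,-0.06,0],[0.15,-0.069,0],[0.152,-0.07,0]],"rotation":[[0,0,0],[0,0,0],[0,0,0],[0,0,0],[0,0,0]]}' >/dev/null
python3 -m inch '{"linear":[[0,0,0],[0,0,0]],"rotation":[[0,0,0],[0,0,0]]}'
python3 - <<'E'
from h import *
cal=calib("wrist");im=bot.snapshot("wrist");cv2.imwrite("wr6.png",im);v=im.copy()
K,M=cal;q=M@[.626,.289,.018,1];c=(K@q[:3])[:2]/q[2]
p,bb,w,_=blob(im,c,38,.018,cal,"grey",125,v);print(c,p.round(1),bb,w.round(4))
cv2.imwrite("pics/wr6.png",v)
E
```

```text
t: 14.8
tcp_pos: [0.6247, 0.2883, 0.2367]
tcp_rot: [[1.0, 0.001, -0.001], [0.001, -1.0, -0.0], [-0.001, 0.0, -1.0]]
contact_force: [0.3, -0.1, 0.6]
width: 0.0853
grasp_force: 0.0
[254.56481654 164.61926818] [255.5 174.3] (45, 29) [0.6129 0.2877 0.018 ]
```

View pics/wr6.png

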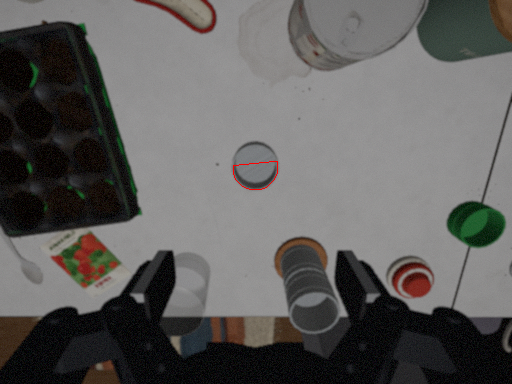

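The shallow tin is at (255,166). My contour caught only its dark lower half, and the full outline spans x 233–278 and y 142–190. That gives about (0.625, 0.288), consistent with the other views.

```bash
python3 -m inch '{"linear":[[0,0,0.05],[0,0,0.11],[0,0,0.17],[0,0,0.20],[0,0,0.215]],"rotation":[[0,0,0],[0,0,0],[0,0,0],[0,0,0],[0,0,0]]}'
python3 -m inch '{"linear":[[0,0,0.004],[0,0,0.010],[0,0,0.012],[0,0,0.012]],"rotation":[[0,0,0],[0,0,0],[0,0,0],[0,0,0]]}'
python3 -m inch '{"linear":[[0,0,0],[0,0,0],[0,0,0],[0,0,0],[0,0,0]],"rotation":[[0,0,0],[0,0,0],[0,0,0],[0,0,0],[0,0,0]]}' 0 40
```

```text
t: 15.48
tcp_pos: [0.6239, 0.2881, 0.0197]
tcp_rot: [[1.0, 0.001, -0.003], [0.001, -1.0, -0.001], [-0.003, 0.001, -1.0]]
contact_force: [0.1, -0.4, 1.5]
width: 0.0857
grasp_force: 0.0
t: 15.98
tcp_pos: [0.626, 0.2888, 0.0106]
tcp_rot: [[1.0, 0.001, 0.001], [0.001, -1.0, 0.0], [0.001, -0.0, -1.0]]
contact_force: [0.7, 0.5, 0.2]
width: 0.0856
grasp_force: 0.0
t: 16.6
tcp_pos: [0.6262, 0.2889, 0.0108]
tcp_rot: [[1.0, 0.001, 0.001], [0.001, -1.0, 0.0], [0.001, -0.0, -1.0]]
contact_force: [-0.9, -0.6, 5.7]
width: 0.0593
grasp_force: 43.7
```

```bash
python3 -m inch '{"linear":[[0,0,-0.02],[0,0,-0.07],[0,0,-0.13],[0,0,-0.17],[0,0,-0.18]],"rotation":[[0,0,0],[0,0,0],[0,0,0],[0,0,0],[0,0,0]]}'
python3 -m inch '{"linear":[[-0.045,0.02,0],[-0.09,0.041,0],[-0.13,0.06,0],[-0.15,0.069,0],[-0.152,0.07,0]],"rotation":[[0,0,0],[0,0,0],[0,0,0],[0,0,0],[0,0,0]]}' >/dev/null
python3 -m inch '{"linear":[[0,0,0.03],[0,0,0.05],[0,0,0.055],[0,0,0.055]],"rotation":[[0,0,0],[0,0,0],[0,0,0],[0,0,0]]}'
python3 - <<'E'
from h import *
P=[]
for n in("scene","side"):
    im=bot.snapshot(n);cal=calib(n);K,M=cal;q=M@[.473,.219,.09,1];c=((K@q[:3])[:2]/q[2]).astype(int);P.append(cv2.resize(im[c[1]-55:c[1]+55,c[0]-45:c[0]+45],(400,489)))
cv2.imwrite("pics/t5.png",np.hstack(P))
E
```

```text
t: 17.23
tcp_pos: [0.6274, 0.2893, 0.1947]
tcp_rot: [[1.0, 0.001, 0.007], [0.001, -1.0, 0.002], [0.007, -0.002, -1.0]]
contact_force: [0.5, -0.3, -1.3]
width: 0.0594
grasp_force: 43.8
t: 18.35
tcp_pos: [0.4737, 0.2186, 0.1344]
tcp_rot: [[1.0, 0.001, -0.001], [0.001, -1.0, -0.0], [-0.001, 0.0, -1.0]]
contact_force: [0.6, 0.5, -2.0]
width: 0.0596
grasp_force: 43.8
```

View pics/t5.png

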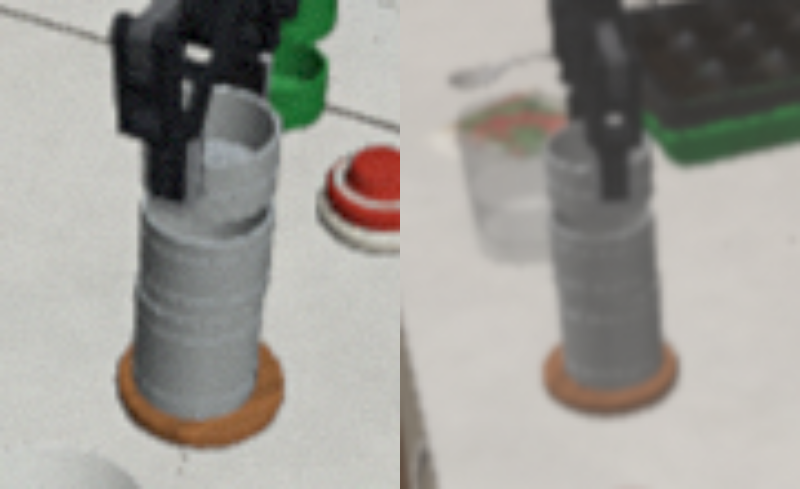

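The shallow tin hovers just over the mouth, perhaps 1–2 mm toward -x. I am correcting by 1.5 mm and seating it.

```bash
python3 -m inch '{"linear":[[0.0015,0,0.003],[0.0015,0,0.006],[0.0015,0,0.009],[0.0015,0,0.0115],[0.0015,0,0.0115]],"rotation":[[0,0,0],[0,0,0],[0,0,0],[0,0,0],[0,0,0]]}'
python3 -m inch '{"linear":[[0,0,0.0005],[0,0,0.001]],"rotation":[[0,0,0],[0,0,0]]}'
python3 -m inch '{"linear":[[0,0,0],[0,0,0],[0,0,0],[0,0,0]],"rotation":[[0,0,0],[0,0,0],[0,0,0],[0,0,0]]}' 100
python3 -m inch '{"linear":[[0,0,-0.03],[0,0,-0.06],[0,0,-0.1],[0,0,-0.11]],"rotation":[[0,0,0],[0,0,0],[0,0,0],[0,0,0]]}'
python3 - <<'E'
from h import *
P=[]
for n in("scene","side"):
    im=bot.snapshot(n);cal=calib(n);K,M=cal;q=M@[.473,.219,.08,1];c=((K@q[:3])[:2]/q[2]).astype(int);P.append(cv2.resize(im[c[1]-55:c[1]+55,c[0]-45:c[0]+45],(400,489)))
    cv2.imwrite(n+"4.png",im)
cv2.imwrite("pics/t6.png",np.hstack(P))
E
```

```text
t: 19.08
tcp_pos: [0.4751, 0.2186, 0.1233]
tcp_rot: [[1.0, 0.001, -0.0], [0.001, -1.0, 0.0], [-0.0, -0.0, -1.0]]
contact_force: [-0.5, -0.5, -1.5]
width: 0.0592
grasp_force: 43.8
t: 19.32
tcp_pos: [0.4755, 0.2188, 0.1229]
tcp_rot: [[1.0, 0.001, 0.001], [0.001, -1.0, 0.001], [0.001, -0.001, -1.0]]
contact_force: [-0.9, 1.6, 3.0]
width: 0.0593
grasp_force: 44.2
t: 19.82
tcp_pos: [0.475, 0.2185, 0.1222]
tcp_rot: [[1.0, 0.001, -0.0], [0.001, -1.0, -0.0], [-0.0, 0.0, -1.0]]
contact_force: [-0.5, -1.1, 0.3]
width: 0.0852
grasp_force: 0.0
t: 20.32
tcp_pos: [0.4767, 0.219, 0.2355]
tcp_rot: [[1.0, 0.001, 0.005], [0.001, -1.0, 0.001], [0.005, -0.001, -1.0]]
contact_force: [0.1, -0.4, 0.2]
width: 0.0857
grasp_force: 0.0
```

View pics/t6.png

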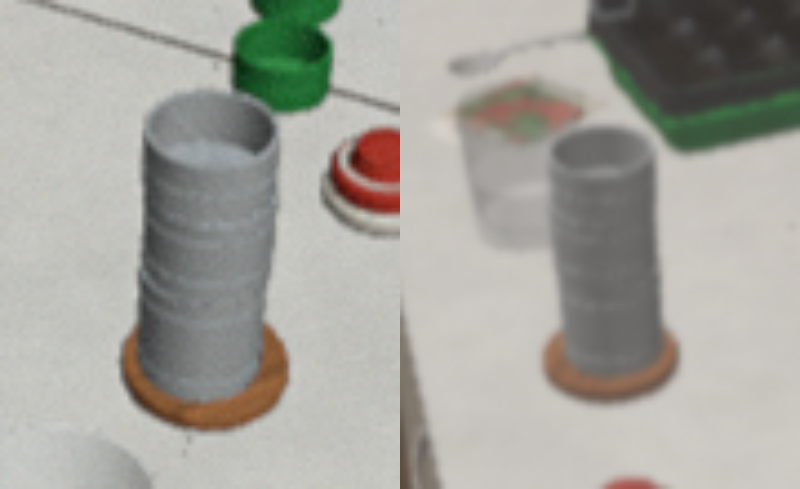

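The tower is straight with three tins seated. Now the lid: hover over it and measure the knob.

```bash
python3 -m inch '{"linear":[[-0.002,0.04,0],[-0.004,0.09,0],[-0.006,0.14,0],[-0.008,0.2,0],[-0.009,0.26,0]],"rotation":[[0,0,0],[0,0,0],[0,0,0],[0,0,0],[0,0,0]]}' >/dev/null
python3 -m inch '{"linear":[[-0.002,0.06,0],[-0.003,0.09,0],[-0.003,0.099,0],[-0.003,0.099,0],[-0.003,0.099,0]],"rotation":[[0,0,0],[0,0,0],[0,0,0],[0,0,0],[0,0,0]]}'
python3 - <<'E'
from h import *
cal=calib("wrist");im=bot.snapshot("wrist");cv2.imwrite("wr7.png",im);np.savez("wr7.npz",K=cal[0],M=cal[1])
K,M=cal;q=M@[.4635,-.140,.021,1];c=((K@q[:3])[:2]/q[2]).round().astype(int);print(c)
r=im[c[1]-40:c[1]+40,c[0]-40:c[0]+40]
hs=cv2.cvtColor(r,cv2.COLOR_BGR2HSV);m=((hs[...,2]<100)&(hs[...,1]>60)).astype(np.uint8)
l=cv2.connectedComponentsWithStats(m)
for s,p in zip(l[2][1:],l[3][1:]):
    if s[4]>30:p=p+c-40;print("knob",p.round(1),s,plane(cal,p,.021).round(4),plane(cal,p,.026).round(4))
cv2.imwrite("pics/wr7.png",cv2.resize(r,(480,480)))
E
```

```text
t: 21.68
tcp_pos: [0.4633, -0.1392, 0.2317]
tcp_rot: [[1.0, 0.002, -0.001], [0.002, -1.0, 0.001], [-0.001, -0.001, -1.0]]
contact_force: [0.2, 0.5, 0.3]
width: 0.0854
grasp_force: 0.0
[256 167]
knob [251.6 165.5] [ 31  33  10  12 100] [ 0.4652 -0.1345  0.021 ] [ 0.4664 -0.1345  0.026 ]
```

View pics/wr7.png

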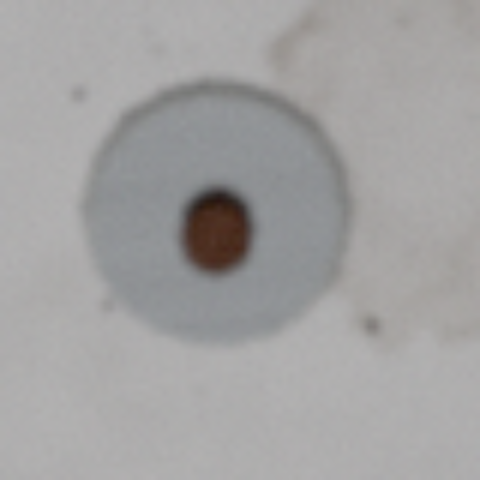

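The knob is at (216,232) in the crop on the disc centred at (218,212), which puts the knob at (0.4655, -0.135).

```bash
python3 -m inch '{"linear":[[0.002,-0.0045,0.05],[0.002,-0.0045,0.11],[0.002,-0.0045,0.16],[0.002,-0.0045,0.19],[0.002,-0.0045,0.2]],"rotation":[[0,0,0],[0,0,0],[0,0,0],[0,0,0],[0,0,0]]}'>/dev/null
python3 -m inch '{"linear":[[0,0,0.005],[0,0,0.011],[0,0,0.0165],[0,0,0.0165]],"rotation":[[0,0,0],[0,0,0],[0,0,0],[0,0,0]]}'
python3 -m inch '{"linear":[[0,0,0],[0,0,0],[0,0,0],[0,0,0],[0,0,0]],"rotation":[[0,0,0],[0,0,0],[0,0,0],[0,0,0],[0,0,0]]}' 0 40
python3 -m inch '{"linear":[[0,0,0],[0,0,0],[0,0,0]],"rotation":[[0,0,0],[0,0,0],[0,0,0]]}'
```

```text
t: 22.85
tcp_pos: [0.4654, -0.136, 0.0159]
tcp_rot: [[1.0, 0.001, 0.0], [0.001, -1.0, -0.0], [0.0, 0.0, -1.0]]
contact_force: [-0.5, 0.4, 0.0]
width: 0.0854
grasp_force: 0.0
t: 23.48
tcp_pos: [0.4656, -0.1361, 0.0161]
tcp_rot: [[1.0, 0.001, 0.0], [0.001, -1.0, -0.0], [0.0, 0.0, -1.0]]
contact_force: [-0.5, -0.7, 1.9]
width: 0.014
grasp_force: 39.1
t: 23.85
tcp_pos: [0.4655, -0.1361, 0.016]
tcp_rot: [[1.0, 0.001, 0.0], [0.001, -1.0, -0.0], [0.0, 0.0, -1.0]]
contact_force: [-0.2, 0.7, 3.5]
width: 0.014
grasp_force: 39.3
```

```bash
python3 -m inch '{"linear":[[0,0,-0.02],[0,0,-0.07],[0,0,-0.13],[0,0,-0.18],[0,0,-0.2]],"rotation":[[0,0,0],[0,0,0],[0,0,0],[0,0,0],[0,0,0]]}'
python3 -m inch '{"linear":[[0.001,-0.03,0],[0.002,-0.08,0],[0.004,-0.13,0],[0.005,-0.18,0],[0.0065,-0.23,0]],"rotation":[[0,0,0],[0,0,0],[0,0,0],[0,0,0],[0,0,0]]}'>/dev/null
python3 -m inch '{"linear":[[0.001,-0.05,0],[0.002,-0.09,0],[0.002,-0.115,0],[0.002,-0.125,0],[0.002,-0.125,0]],"rotation":[[0,0,0],[0,0,0],[0,0,0],[0,0,0],[0,0,0]]}'
python3 -m inch '{"linear":[[0,0,0.02],[0,0,0.035],[0,0,0.044],[0,0,0.044]],"rotation":[[0,0,0],[0,0,0],[0,0,0],[0,0,0]]}'
python3 - <<'E'
from h import *
P=[]
for n in("scene","side"):
    im=bot.snapshot(n);cal=calib(n);K,M=cal;q=M@[.474,.219,.13,1];c=((K@q[:3])[:2]/q[2]).astype(int);P.append(cv2.resize(im[c[1]-50:c[1]+60,c[0]-45:c[0]+45],(400,489)))
cv2.imwrite("pics/t7.png",np.hstack(P))
E
```

```text
t: 24.48
tcp_pos: [0.4667, -0.1365, 0.2192]
tcp_rot: [[1.0, 0.001, 0.005], [0.001, -1.0, -0.002], [0.005, 0.002, -1.0]]
contact_force: [0.3, 0.2, -0.8]
width: 0.0141
grasp_force: 39.2
t: 25.72
tcp_pos: [0.4733, 0.219, 0.2153]
tcp_rot: [[1.0, 0.002, -0.001], [0.002, -1.0, -0.001], [-0.001, 0.001, -1.0]]
contact_force: [-0.2, 0.4, -0.6]
width: 0.0143
grasp_force: 39.2
t: 26.22
tcp_pos: [0.4731, 0.2185, 0.1709]
tcp_rot: [[1.0, 0.0, -0.002], [0.0, -1.0, -0.001], [-0.002, 0.001, -1.0]]
contact_force: [-0.6, 0.7, -0.3]
width: 0.014
grasp_force: 39.2
```

View pics/t7.png

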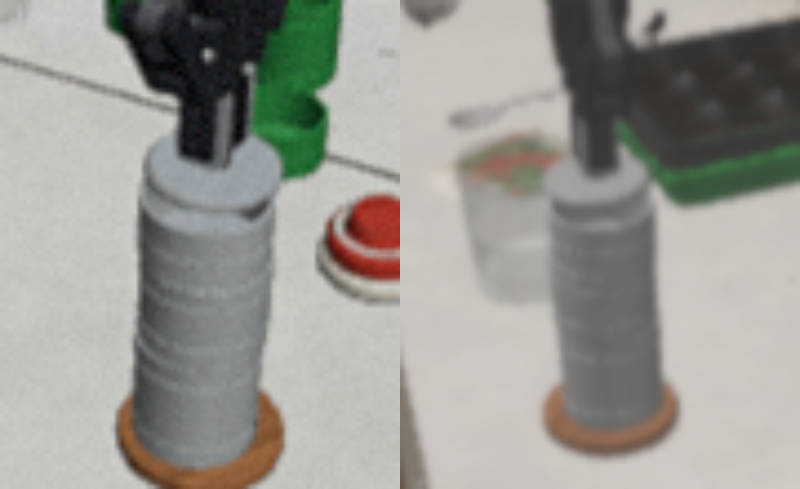

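The lid hovers level over the shallow tin, about 2–3 mm toward -x. I am correcting that and lowering it.

```bash
python3 -m inch '{"linear":[[0.0025,0,0.001],[0.0025,0,0.004],[0.0025,0,0.007],[0.0025,0,0.01],[0.0025,0,0.0115]],"rotation":[[0,0,0],[0,0,0],[0,0,0],[0,0,0],[0,0,0]]}'
python3 -m inch '{"linear":[[0,0,0.0005],[0,0,0.001],[0,0,0.001]],"rotation":[[0,0,0],[0,0,0],[0,0,0]]}'
```

```text
t: 26.95
tcp_pos: [0.4759, 0.219, 0.1599]
tcp_rot: [[1.0, 0.001, -0.001], [0.001, -1.0, -0.0], [-0.001, 0.0, -1.0]]
contact_force: [-0.1, 0.2, -1.5]
width: 0.014
grasp_force: 39.2
t: 27.32
tcp_pos: [0.4762, 0.2191, 0.1595]
tcp_rot: [[1.0, 0.001, 0.0], [0.001, -1.0, 0.0], [0.0, -0.0, -1.0]]
contact_force: [0.2, -0.3, -0.7]
width: 0.0141
grasp_force: 39.3
```

```bash
python3 -m inch '{"linear":[[0,0,0.001],[0,0,0.0015],[0,0,0.0015]],"rotation":[[0,0,0],[0,0,0],[0,0,0]]}'
python3 -m inch '{"linear":[[0,0,0],[0,0,0],[0,0,0],[0,0,0]],"rotation":[[0,0,0],[0,0,0],[0,0,0],[0,0,0]]}' 60
python3 -m inch '{"linear":[[0,0,-0.02],[0,0,-0.06],[0,0,-0.1],[0,0,-0.12],[0,0,-0.12]],"rotation":[[0,0,0],[0,0,0],[0,0,0],[0,0,0],[0,0,0]]}'
python3 - <<'E'
from h import *
P=[]
for n in("scene","side"):
    im=bot.snapshot(n);cal=calib(n);K,M=cal;q=M@[.474,.219,.11,1];c=((K@q[:3])[:2]/q[2]).astype(int);P.append(cv2.resize(im[c[1]-50:c[1]+60,c[0]-45:c[0]+45],(400,489)))
cv2.imwrite("pics/t8.png",np.hstack(P))
E
```

```text
t: 27.7
tcp_pos: [0.477, 0.2193, 0.1593]
tcp_rot: [[1.0, 0.001, 0.002], [0.001, -1.0, 0.001], [0.002, -0.001, -1.0]]
contact_force: [-1.1, -0.3, 6.9]
width: 0.0137
grasp_force: 39.9
t: 28.2
tcp_pos: [0.476, 0.219, 0.1576]
tcp_rot: [[1.0, 0.001, -0.0], [0.001, -1.0, -0.0], [-0.0, 0.0, -1.0]]
contact_force: [0.2, -0.5, 0.8]
width: 0.0511
grasp_force: 0.0
t: 28.82
tcp_pos: [0.4771, 0.2193, 0.2797]
tcp_rot: [[1.0, 0.001, 0.004], [0.001, -1.0, 0.001], [0.004, -0.001, -1.0]]
contact_force: [0.3, -0.0, -1.4]
width: 0.051
grasp_force: 0.0
```

View pics/t8.png

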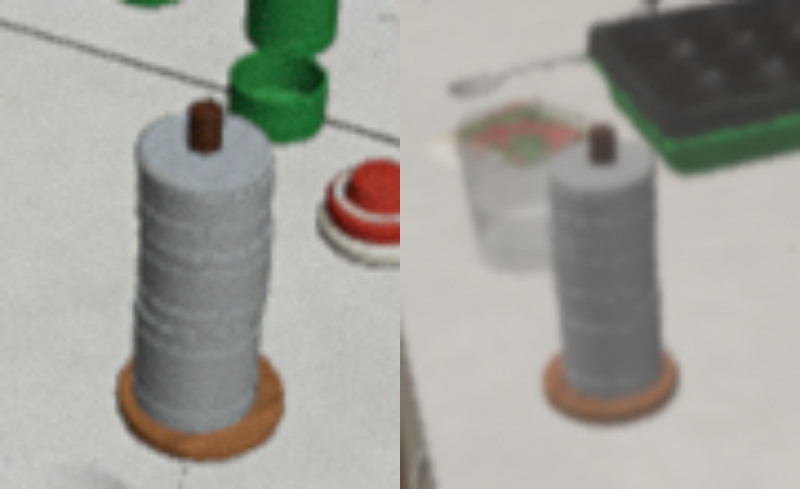

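The lid sits flush and upright on a straight tower, with the gripper clear above it. Contact came at the expected height, so I am handing in.

```bash
python3 -c "
from cell import bot
print(bot.job_done())"
```

```text
the job is handed in; nothing more can be done
None
```

The spice tower is back together on its base (tall, middle and shallow tins, then the lid), with each piece looking seated and upright in the final pictures. The glass and timer were not touched, and the job is handed in at about 29 s; the hand-in returned no verdict.

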